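Seat a slide carrier under the hold-down springs of a slide scanner

ROBOT

A 6-joint arm with a two-finger parallel gripper is mounted at the origin on the work surface. World frame = base frame: x ahead of the robot, y to its left, z up, the work surface at z = 0. Lengths are in m, angles in rad, forces in N, time in s.
With the tool pointing down it reaches from about 0.275 to 0.85 m from the base axis. Payload 19 kg.
Tool frame: the origin (TCP) lies where the fingers leave the gripper's body, on its centre line; the fingertips stand 73 mm ahead of it and the grasp point (between the pads) lies 54 mm ahead of it (env.tip_reach is the distance from the TCP to the fingertips, in m); z points along the fingers, y is the line along which they close (so a half turn about z gives the same grasp; the last joint's range is limited). The gripper opens to 85 mm and grips with 20 to 120 N. Pads are 22 mm wide; open, the fingers measure 114 mm over their backs; the gripper's body (76 mm by 85 mm) begins 54 mm behind the grasp point. The pads swing forward as they close: fully open they stand 13 mm farther back than shut.
Start: joints at [1.157, 0.15, 1.437, -0, 1.554, -0.134], TCP at [0.159, 0.553, 0.304] pointing down, gripper open.
Joint ranges: [-2.8, 2.8], [-0.68, 2.1], [0.12, 2.68], [-1.39, 4.53], [0.16, 2.79], [-2.81, 2.81]. Speed limits (rad/s): [1.89, 1.89, 2.22, 3.01, 3.01, 3.01].

INTERFACE

Orientations are given as a rotation vector (axis times angle).
In Python, from rig import env gives the robot as it stands.
- The arm moves only by the tool step_arm, never from a script. Its arguments are lists of equal length, an entry for each row: "offset": the shift along the tool's x, y, z scaled (see below), a list of three; "twist": the turn, a rotation vector about the tool's x, y, z scaled (see below), a list of three. A call has exactly 10 rows; each row is the pose to reach, as a shift and turn from the pose commanded when the call began, along the tool's axes at that moment; what a row does not reach only later rows make up. The controller multiplies each number of a shift by 30 cm and each number of a turn by 90 degrees. A row lasts 1/8 s, in which the tool goes at most 62.5 mm and 10.7 degrees, less where a joint would pass 70% of its speed; a pose out of reach is approached as far as the arm can. A call with a number of a shift or a turn outside -1 to 1 is refused whole. A call with a gripper value outside its range is refused whole. "hand" is the opening, from 0 (shut) to 1 (fully open), set as the call begins (left out, the last holds). The fingers move at their own pace and stop on an object; "newtons" is the grip in N (left out, the last holds). Time passes only in rows, so rows that repeat a pose let the fingers close, or fill a call up. It gives the time, the measured TCP pose, the force, the opening and the grip force at its end, in the units of the state.
- env.observe(): the state, without advancing time (a new reading comes with each control period).
- env.read_camera(name): name is "scene" or "top"; returns the picture (480x640x3 uint8, red, green, blue); there is no depth.
- env.get_calibration(name): a dict with "fx", "fy", "cx", "cy" (pixels), "R" (3x3) and "t" (3): a world point X has camera coordinates R X + t. Camera axes: x right, y down, z forward; pixel columns grow to the right and rows downward; lengths in m; the calibration is good to about 2 mm. A picture is of the moment at which its call begins. get_calibration takes no time and is no camera call.
- env.sign_off(): hands the job in; it is judged then, once.
The state is a dict: "time": time; "joints": joint angles; "joint_vel": joint speeds; "tau": joint torques, N m; "tool_pos": TCP position; "tool_rot": TCP orientation; "contact_force": force on the tool from outside, world axes, zero at the start; "ft_torque": the same for the moment, N m; "finger_gap": finger opening in m; "finger_force": force on a finger pad.
Only numpy, scipy, OpenCV 4.12 (cv2) and the standard library are available. Lean on these libraries where they do the work, as an engineer would, in place of code of your own. Each camera call takes 0.05 s, during which the arm holds its last target. There are 200 camera calls.

TASK

The four-slide carrier lies loose on the scanner's stage, not yet loaded. Put the fingertips on its orange rubber finger pad, press down hard, and keep pressing while you slide it towards the scanner's housing, under both leaf springs, until it is fully home against the end stop; then let go and move clear. Do not pick up or tip the carrier, do not touch the glass slides, and leave the bottle, the tissue block and the slide box where they stand.

Things in the scene. Friction and masses are not known exactly. Their poses are not given: they have to be found in the camera images.
- scanner: Cream slide scanner, black stage run out. Origin on the table under the stage; x = loading direction (level, towards the housing), z up. Housing from x = +165 mm, 280 wide (y), 205 high. Stage bed 52 mm above the table; recess in it 113 mm wide, x = -112 mm (rear fence) to +110 mm (end stop), fences 6 mm high. Foot under it 170 mm wide, 30 high. Bed and springs slick: friction 0.2.
- home (a point): Where the carrier's origin is when the carrier is fully home against the end stop (x = +30 mm, y = 0 of the scanner, on the bed, 52 mm above the table). Same axes as the scanner: x is the loading direction.
- carrier: Loose aluminium carrier plate for four microscope slides, 160 mm (its x) by 110 mm (its y) by 7 mm high, about 0.3 kg, lying flat in the recess. Origin at the centre of its underside; its x axis points in the loading direction. It starts 44 to 53 mm short of home, its leading edge just before the leaf springs.
- finger_pad: Orange ribbed soft rubber pad fixed on the carrier's rear end, 64 mm behind its centre, 28 (x) by 70 (y) by 2.5 mm thick. Origin at its underside's centre; its top is 9.5 mm above the bed, 4 mm above the glass. Friction about 1.5; gives about 1 mm when pressed. Sliding under the springs needs about 10 N down (a light press slips); 15 to 20 N is safe.
- slides: The four glass slides in the carrier, 26 mm (x) by 76 mm (y) each, side by side from 44 mm behind to 69 mm ahead of the carrier's centre, recessed 1.5 mm below its rim. Not to be touched. Origin at the carrier's centre, 4 mm above its underside.
- spring_far (a joint): Steel leaf spring at y = +46 mm of the scanner, rooted over the end stop; bearing knuckle at x = +78 mm of the scanner, 3 mm above the bed; upturned lead-in ends at x = +60 mm. 0 at rest, grows as it is lifted (rad); about 0.09 when it lies on the carrier, bearing with about 3 N.
- spring_near (a joint): The other leaf spring, at y = -46 mm of the scanner; otherwise like spring_far.
- oil_bottle: Small amber bottle with black cap, 38 mm diameter, 78 mm high, standing on the table near the stage's open end. Origin at the centre of its underside. Leave alone.
- tissue_block: Yellow tissue cassette with a wax block, 42 x 28 x 12 mm, lying on the table beside the stage. Origin at the centre of its underside. Leave alone.
- slide_box: White slide box with a light blue lid, 87 x 52 x 38 mm, standing on the table on the stage's other side. Origin at the centre of its underside. Leave alone.
Things that resemble listed ones, but are neither listed nor needed, are in the scene too. Of the things shaped like the carrier, the aluminium one is meant.

How it is judged:
By the outcome, as a careful person would: the job done as asked, in the order asked, and still so for the second after the job is handed in, with the robot touching nothing.
It also fails if it takes over 45 s, if anything falls off the work surface, if the arm or the gripper's body presses on something with over 40 N, if the wrist force passes 120 N, or if a joint passes its speed limit or range.

## Working session

There is one attempt and no reset: what is moved stays moved. The work goes in short steps, Python scripts to look and compute and a tool call to move; the robot and the scene stay as the last step left them, time stands still between calls to the robot, and variables do not carry over. Pictures are saved under pics/ and viewed, at most 10 in all, crops included, and the job is handed in when it is done.

Besides the shell and the picture viewer there is one more tool, called after ">>>" in YAML: its name, and indented under it one key for each argument. step_arm: Moves the arm, as the interface text tells. Its arguments: {"type":"object","properties":{"offset":{"type":"array","items":{"type":"array","items":{"type":"number"}}},"twist":{"type":"array","items":{"type":"array","items":{"type":"number"}}},"hand":{"type":"number"},"newtons":{"type":"number"}},"required":["offset","twist"]}

```bash
mkdir -p pics; python3 - <<'E'
from rig import env
import cv2
for n in("scene","top"):
    cv2.imwrite(f"pics/{n}0.png",env.read_camera(n)[...,::-1])
    print(n,env.get_calibration(n))
s=env.observe();print(s,env.tip_reach)
E
```

```text
scene {'fx': 511.4512048186229, 'fy': 511.4512048186229, 'cx': 320.0832094691543, 'cy': 246.3595624000414, 'R': array([[-0.05258979,  0.99852454, -0.01353022],
       [ 0.84715995,  0.03743594, -0.53001751],
       [-0.52872897, -0.03933577, -0.84787875]]), 't': array([-0.05836169, -0.49927108,  1.29472478])}
top {'fx': 614.1654643176439, 'fy': 614.1654643176439, 'cx': 324.0182278544922, 'cy': 247.29352248378694, 'R': array([[ 0.01846026, -0.99952131, -0.0248269 ],
       [-0.98502393, -0.01392385, -0.17185455],
       [ 0.1714266 ,  0.02762757, -0.98480944]]), 't': array([0.10462514, 0.60105629, 0.8341799 ])}
{'time': 0.1, 'joints': array([ 1.15700991e+00,  1.50938224e-01,  1.43791838e+00,  1.17949273e-05,
        1.55378116e+00, -1.33995404e-01]), 'joint_vel': array([ 4.84499142e-04, -1.53282777e-03, -1.69640622e-03, -3.13620281e-05,
       -3.93699598e-04,  1.99984677e-03]), 'tau': array([ 2.02264207e-03, -7.14367747e+01, -5.71799076e+01, -2.15170235e-04,
        7.04604652e-03,  1.13484526e-05]), 'tool_pos': array([0.15875202, 0.55252089, 0.30335871]), 'tool_rot': array([-4.38021824e-01, -3.11060949e+00,  1.57530631e-03]), 'contact_force': array([-0.01900496, -0.30583943, -1.12229678]), 'ft_torque': array([0.00519478, 0.05499788, 0.00801383]), 'finger_force': 0.0, 'finger_gap': 0.08504097970009332} 0.0726
```

View pics/scene0.png

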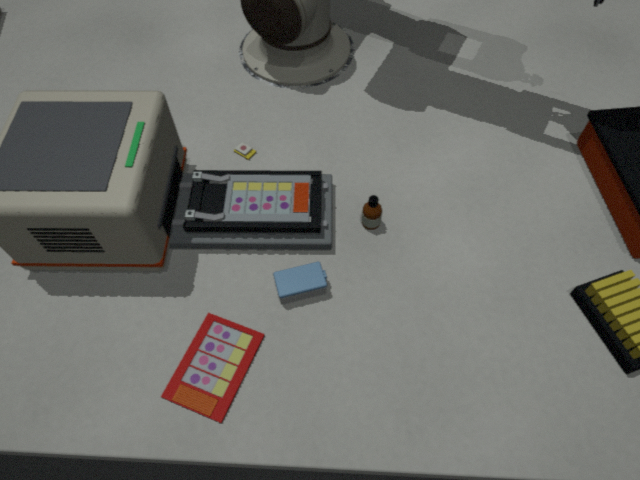

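View pics/top0.png

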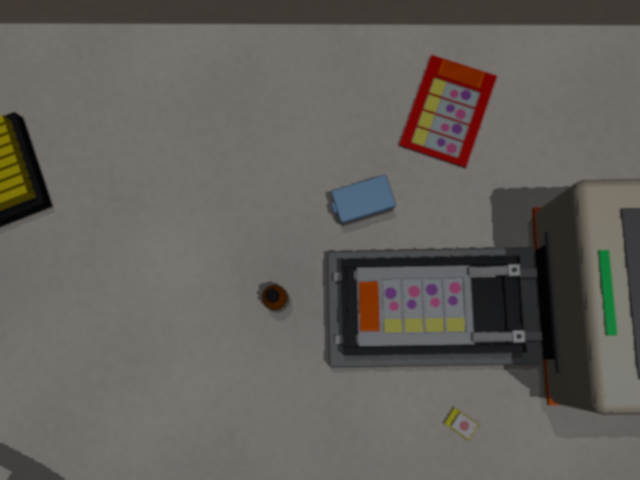

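Both views agree: the aluminium carrier is on the stage with its pad at about (370,306) in the top view. Loading runs to image right, roughly world -y. The red carrier at (448,110) is the decoy. I'll take a magnified crop and first measurements.

```bash
cat > h.py <<'E'
import numpy as np,cv2
from rig import env
def ray(n,px,z):
    c=env.get_calibration(n);R=np.array(c["R"]);t=np.array(c["t"])
    d=R.T@np.array([(px[0]-c["cx"])/c["fx"],(px[1]-c["cy"])/c["fy"],1]);o=-R.T@t
    return o+d*(z-o[2])/d[2]
def pad(n,box):
    im=env.read_camera(n);h=cv2.cvtColor(im,cv2.COLOR_RGB2HSV)
    m=((h[...,0]<14)&(h[...,1]>180)&(h[...,2]>90)).astype(np.uint8)
    k=np.zeros_like(m);x0,y0,x1,y1=box;k[y0:y1,x0:x1]=m[y0:y1,x0:x1]
    return im,k
E
python3 - <<'E'
from h import *
for n,b in(("top",(345,270,395,345)),("scene",(285,175,320,220))):
    im,k=pad(n,b);c=max(cv2.findContours(k,0,2)[0],key=cv2.contourArea)
    r=cv2.minAreaRect(c);bx=cv2.boxPoints(r);ys,xs=np.nonzero(k)
    print(n,k.sum(),r,ray(n,(xs.mean(),ys.mean()),.0615))
    P=np.array([ray(n,p,.0615)[:2] for p in bx]);print(P.round(4),np.linalg.norm(P-np.roll(P,1,0),axis=1).round(4))
    if n=="top":cv2.imwrite("pics/top1.png",cv2.resize(im[235:380,320:560],(792,480),interpolation=cv2.INTER_CUBIC)[...,::-1])
E
```

```text
top 843 ((368.655517578125, 305.6316223144531), (47.28132629394531, 17.749427795410156), 88.26429748535156) [0.51530211 0.0497562  0.0615    ]
[[0.5483 0.0636]
 [0.5495 0.0386]
 [0.4832 0.0363]
 [0.482  0.0611]] [0.0664 0.0251 0.0663 0.0248]
scene 374 ((300.5, 197.0), (28.0, 13.0), 90.0) [0.51589969 0.04987639 0.0615    ]
[[0.4821 0.0343]
 [0.481  0.0594]
 [0.5474 0.0638]
 [0.5485 0.0396]] [0.0666 0.0251 0.0665 0.0242]
```

View pics/top1.png

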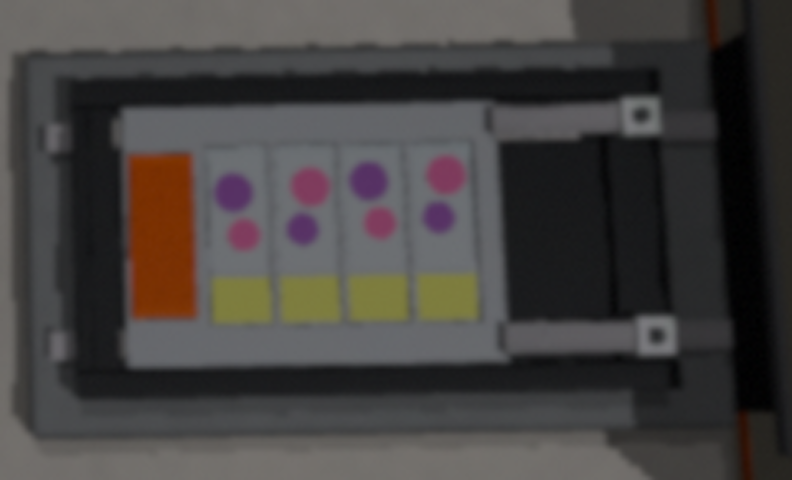

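```bash
python3 - <<'E'
from h import *
from scipy.spatial.transform import Rotation as Ro
f=lambda u,v,z:ray("top",(320+u/3.3-.35,235+v/3.31-.35),z)
a={k:f(*v) for k,v in dict(rf=(123,108,.059),rn=(127,366,.059),lf=(490,103,.059),ln=(508,360,.059),s1=(641,115,.066),s2=(656,335,.066),o1=(22,57,.058),o2=(610,46,.058),p1=(35,436,.058),p2=(632,420,.058),e1=(603,140,.052),e2=(614,318,.052)).items()}
for k,v in a.items():print(k,v.round(4))
ang=lambda p,q:np.degrees(np.arctan2(*(q-p)[:2]))  # from +x.. atan(dx/dy)
for p,q in("rf lf","rn ln","o1 o2","p1 p2","rf rn","lf ln","s1 s2","e1 e2") if 0 else [x.split() for x in("rf lf","rn ln","o1 o2","p1 p2","rf rn","lf ln","s1 s2","e1 e2")]:
    print(p,q,(a[q]-a[p])[:2].round(4),np.linalg.norm(a[q]-a[p]).round(4))
s=env.observe();T=Ro.from_rotvec(s["tool_rot"]).as_matrix();print(T.round(4))
E
```

```text
rf [0.57   0.0668 0.059 ]
rn [0.4603 0.0641 0.059 ]
lf [ 0.5746 -0.0909  0.059 ]
ln [ 0.4657 -0.0961  0.059 ]
s1 [ 0.5693 -0.1532  0.066 ]
s2 [ 0.4769 -0.1563  0.066 ]
o1 [0.5918 0.1109 0.058 ]
o2 [ 0.6003 -0.1432  0.058 ]
p1 [0.4306 0.1025 0.058 ]
p2 [ 0.4419 -0.1474  0.058 ]
e1 [ 0.5602 -0.1405  0.052 ]
e2 [ 0.4843 -0.1428  0.052 ]
rf lf [ 0.0045 -0.1577] 0.1578
rn ln [ 0.0054 -0.1602] 0.1603
o1 o2 [ 0.0084 -0.2541] 0.2542
p1 p2 [ 0.0113 -0.2499] 0.2501
rf rn [-0.1097 -0.0027] 0.1098
lf ln [-0.1089 -0.0052] 0.109
s1 s2 [-0.0924 -0.0031] 0.0924
e1 e2 [-0.076  -0.0023] 0.076
[[-9.611e-01  2.762e-01 -3.000e-04]
 [ 2.762e-01  9.611e-01 -7.000e-04]
 [ 1.000e-04 -8.000e-04 -1.000e+00]]
```

The edges agree: carrier 160 x 110 mm, loading direction about (0.034, -0.999), gap to the end stop about 47 mm, pad centre (0.5155, 0.0497). I'll approach in two high moves with the fingers shut.

>>> step_arm:
  offset:
    - [-0.08,-0.064,0.017]
    - [-0.16,-0.128,0.034]
    - [-0.24,-0.192,0.05]
    - [-0.32,-0.256,0.068]
    - [-0.4,-0.32,0.085]
    - [-0.48,-0.384,0.102]
    - [-0.56,-0.448,0.119]
    - [-0.64,-0.512,0.136]
    - [-0.72,-0.576,0.15]
    - [-0.8,-0.64,0.17]
  twist:
    - [0,0,0.04]
    - [0,0,0.08]
    - [0,0,0.12]
    - [0,0,0.16]
    - [0,0,0.2]
    - [0,0,0.24]
    - [0,0,0.28]
    - [0,0,0.32]
    - [0,0,0.36]
    - [0,0,0.4]
  hand: 0
  newtons: 40

```text
time: 1.45
tool_pos: [0.3369, 0.3009, 0.2528]
tool_rot: [1.381, 2.822, 0.0]
contact_force: [0.2, 0.2, 0.0]
finger_gap: -0.0
finger_force: 0.0
```

```bash
cat > d.py <<'E'
from h import *
import sys
from scipy.spatial.transform import Rotation as Ro
s=env.observe();T=Ro.from_rotvec(s["tool_rot"]).as_matrix()
g=np.array([float(v) for v in sys.argv[1:4]]);d=np.array([.034,-.9994,0])
x=-d;z=np.array([0,0,-1.]);G=np.c_[x,np.cross(z,x),z]
print(s["time"],s["tool_pos"].round(4),s["contact_force"].round(1),s["joints"].round(3),s["finger_gap"])
print("off",(T.T@(g-s["tool_pos"])/.3).round(4),"tw",(Ro.from_matrix(T.T@G).as_rotvec()/(np.pi/2)).round(4))
E
python3 d.py .5155 .0497 .20
```

```text
1.45 [0.3369 0.3009 0.2528] [0.2 0.2 0. ] [ 0.558 -0.086  1.785 -0.     1.443 -0.102] -4.025239039384124e-05
off [-1.0266 -0.0438  0.176 ] tw [1.000e-04 0.000e+00 3.989e-01]
```

>>> step_arm:
  offset:
    - [-0.1,-0.004,0.01]
    - [-0.2,-0.01,0.02]
    - [-0.3,-0.013,0.03]
    - [-0.4,-0.018,0.04]
    - [-0.5,-0.022,0.06]
    - [-0.6,-0.026,0.08]
    - [-0.7,-0.031,0.1]
    - [-0.8,-0.035,0.12]
    - [-0.9,-0.04,0.15]
    - [-1.0,-0.043,0.17]
  twist:
    - [0,0,0.04]
    - [0,0,0.08]
    - [0,0,0.12]
    - [0,0,0.16]
    - [0,0,0.2]
    - [0,0,0.24]
    - [0,0,0.28]
    - [0,0,0.32]
    - [0,0,0.36]
    - [0,0,0.4]

```text
time: 2.7
tool_pos: [0.5112, 0.0565, 0.2014]
tool_rot: [-2.185, -2.257, 0.001]
contact_force: [0.3, 0.5, -0.5]
finger_gap: -0.0002
finger_force: 0.0
```

```bash
python3 d.py .5155 .0497 .144
```

```text
2.7 [0.5112 0.0565 0.2014] [ 0.3  0.5 -0.5] [-0.04   0.083  1.724 -0.     1.335 -0.072] -0.00015555919210825988
off [-0.023   0.0136  0.1914] tw [-0.0003  0.     -0.0011]
```

>>> step_arm:
  offset:
    - [-0.004,0.002,0.02]
    - [-0.008,0.004,0.05]
    - [-0.012,0.006,0.08]
    - [-0.016,0.008,0.11]
    - [-0.02,0.01,0.14]
    - [-0.023,0.013,0.16]
    - [-0.023,0.013,0.175]
    - [-0.023,0.013,0.185]
    - [-0.023,0.013,0.19]
    - [-0.023,0.013,0.19]
  twist:
    - [0,0,0]
    - [0,0,0]
    - [0,0,0]
    - [0,0,0]
    - [0,0,0]
    - [0,0,0]
    - [0,0,0]
    - [0,0,0]
    - [0,0,0]
    - [0,0,0]

```text
time: 3.95
tool_pos: [0.515, 0.0506, 0.145]
tool_rot: [2.183, 2.259, -0.0]
contact_force: [0.1, 0.2, -0.4]
finger_gap: 0.0002
finger_force: 0.0
```

```bash
python3 d.py .5155 .0497 .134; python3 - <<'E'
from h import *
a=env.read_camera("scene");b=env.read_camera("top")
f=lambda i:cv2.resize(i,(400,400),interpolation=cv2.INTER_CUBIC)
cv2.imwrite("pics/c1.png",np.hstack([f(a[140:260,250:370]),f(b[230:390,320:480])])[...,::-1])
E
```

```text
3.95 [0.515  0.0506 0.145 ] [ 0.1  0.2 -0.4] [-0.051  0.142  1.782 -0.     1.218 -0.085] 0.00017910310558724222
off [-0.0031  0.0016  0.0365] tw [0.     0.0001 0.0003]
```

View pics/c1.png

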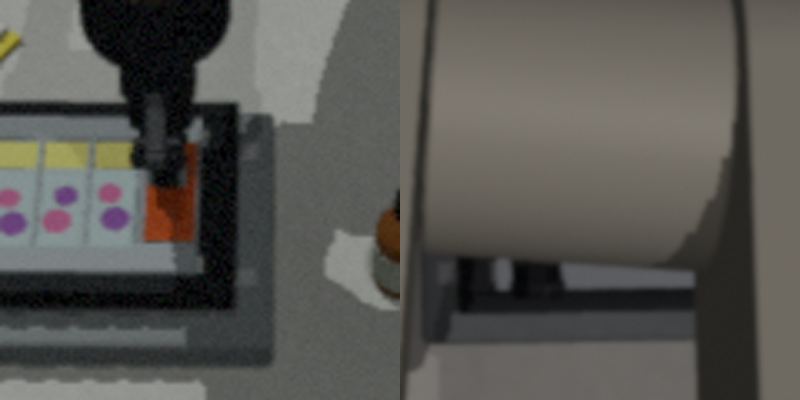

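Left, scene: the fingertips (about (165,165)) hover over the forward half of the pad, which spans 146–197. Right, top: the arm hides the carrier. I'll check the offset against projection.

```bash
python3 - <<'E'
from h import *
c=env.get_calibration("scene");print((-c["R"].T@c["t"]).round(3))
def P(X):
    q=c["R"]@np.array(X)+c["t"];u=np.array([c["fx"]*q[0]/q[2]+c["cx"],c["fy"]*q[1]/q[2]+c["cy"]]);return ((u-[250,140])/.3).round(1)
for dx in(-.015,.015):
  for dy in(-.011,.011):print("tip",dx,dy,P([.515+dx,.0506+dy,.0724]))
for dx in(-.035,.035):
  for dy in(-.014,.014):print("pad",dx,dy,P([.5155+dx+.034*0,.0497+dy,.0615]))
E
```

```text
[1.104 0.128 0.832]
tip -0.015 -0.011 [152.4 156.1]
tip -0.015 0.011 [191.1 157.4]
tip 0.015 -0.011 [148.2 198.4]
tip 0.015 0.011 [187.5 199.7]
pad -0.035 -0.014 [149.3 141.3]
pad -0.035 0.014 [197.5 142.9]
pad 0.035 -0.014 [139.4 239.4]
pad 0.035 0.014 [189.5 241.1]
```

>>> step_arm:
  offset:
    - [0.001,0.0005,0.005]
    - [0.002,0.001,0.01]
    - [0.003,0.0016,0.015]
    - [0.003,0.0016,0.02]
    - [0.003,0.0016,0.024]
    - [0.003,0.0016,0.028]
    - [0.003,0.0016,0.031]
    - [0.003,0.0016,0.033]
    - [0.003,0.0016,0.035]
    - [0.003,0.0016,0.035]
  twist:
    - [0,0,0]
    - [0,0,0]
    - [0,0,0]
    - [0,0,0]
    - [0,0,0]
    - [0,0,0]
    - [0,0,0]
    - [0,0,0]
    - [0,0,0]
    - [0,0,0]

```text
time: 5.3
tool_pos: [0.5154, 0.0515, 0.1344]
tool_rot: [2.183, 2.259, -0.0]
contact_force: [-1.0, -0.8, -0.2]
finger_gap: -0.0002
finger_force: 0.0
```

```bash
python3 d.py .5155 .0515 .134
```

```text
5.3 [0.5154 0.0515 0.1344] [-1.  -0.8 -0.2] [-0.049  0.154  1.791 -0.     1.196 -0.084] -0.00019363446545940416
off [0.     0.0003 0.0012] tw [-0.      0.0001  0.0002]
```

>>> step_arm:
  offset:
    - [0,0,0.0005]
    - [0,0,0.001]
    - [0,0,0.0015]
    - [0,0,0.002]
    - [0,0,0.0025]
    - [0,0,0.003]
    - [0,0,0.003]
    - [0,0,0.003]
    - [0,0,0.003]
    - [0,0,0.003]
  twist:
    - [0,0,0]
    - [0,0,0]
    - [0,0,0]
    - [0,0,0]
    - [0,0,0]
    - [0,0,0]
    - [0,0,0]
    - [0,0,0]
    - [0,0,0]
    - [0,0,0]

```text
time: 6.55
tool_pos: [0.5157, 0.0515, 0.1341]
tool_rot: [2.182, 2.259, 0.001]
contact_force: [-2.0, 0.1, 9.8]
finger_gap: 0.0001
finger_force: 4.7
```

>>> step_arm:
  offset:
    - [0,0,0.0005]
    - [0,0,0.001]
    - [0,0,0.0015]
    - [0,0,0.0018]
    - [0,0,0.0018]
    - [0,0,0.0018]
    - [0,0,0.0018]
    - [0,0,0.0018]
    - [0,0,0.0018]
    - [0,0,0.0018]
  twist:
    - [0,0,0]
    - [0,0,0]
    - [0,0,0]
    - [0,0,0]
    - [0,0,0]
    - [0,0,0]
    - [0,0,0]
    - [0,0,0]
    - [0,0,0]
    - [0,0,0]

```text
time: 7.8
tool_pos: [0.5159, 0.0515, 0.1341]
tool_rot: [2.182, 2.258, 0.002]
contact_force: [-4.6, -1.3, 16.7]
finger_gap: -0.0001
finger_force: 8.0
```

>>> step_arm:
  offset:
    - [-0.004,0,0]
    - [-0.009,0,0]
    - [-0.014,0,0]
    - [-0.019,0,0]
    - [-0.024,0,0]
    - [-0.029,0,0]
    - [-0.034,0,0]
    - [-0.039,0,0]
    - [-0.044,0,0]
    - [-0.05,0,0]
  twist:
    - [0,0,0]
    - [0,0,0]
    - [0,0,0]
    - [0,0,0]
    - [0,0,0]
    - [0,0,0]
    - [0,0,0]
    - [0,0,0]
    - [0,0,0]
    - [0,0,0]

```text
time: 9.05
tool_pos: [0.5166, 0.0374, 0.1341]
tool_rot: [2.183, 2.259, 0.005]
contact_force: [0.1, 16.3, 14.4]
finger_gap: 0.0001
finger_force: 7.3
```

>>> step_arm:
  offset:
    - [0,0,0.0008]
    - [0,0,0.0015]
    - [-0.004,0,0.0018]
    - [-0.009,0,0.0018]
    - [-0.014,0,0.0018]
    - [-0.019,0,0.0018]
    - [-0.024,0,0.0018]
    - [-0.029,0,0.0018]
    - [-0.034,0,0.0018]
    - [-0.04,0,0.0018]
  twist:
    - [0,0,0]
    - [0,0,0]
    - [0,0,0]
    - [0,0,0]
    - [0,0,0]
    - [0,0,0]
    - [0,0,0]
    - [0,0,0]
    - [0,0,0]
    - [0,0,0]

```text
time: 10.3
tool_pos: [0.5174, 0.0251, 0.1341]
tool_rot: [2.182, 2.258, 0.005]
contact_force: [0.2, 7.6, 19.1]
finger_gap: 0.0
finger_force: 9.7
```

```bash
python3 - <<'E'
from h import *
a=env.read_camera("scene")
cv2.imwrite("pics/c2.png",cv2.resize(a[140:260,170:350],(780,520),interpolation=cv2.INTER_CUBIC)[...,::-1])
E
```

```text
(no output)
```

View pics/c2.png

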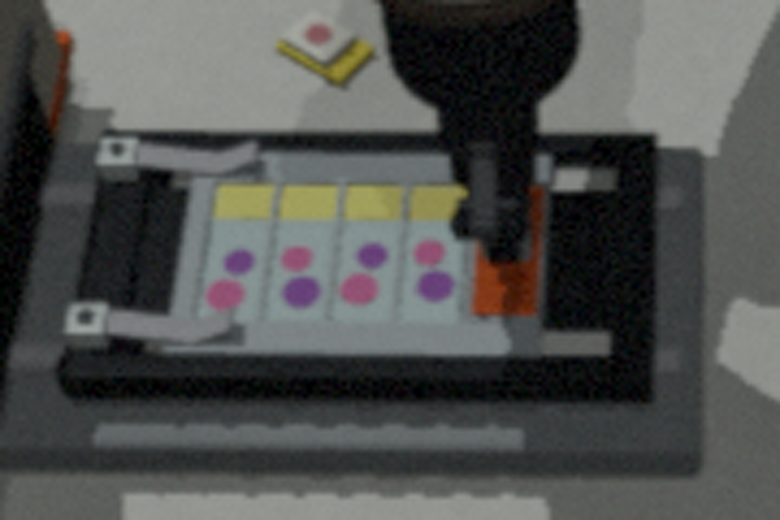

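The carrier's leading edge is under both springs (about (190,250)) and the tips still sit on the pad (about (505,255)). I'll continue.

>>> step_arm:
  offset:
    - [-0.005,0,0]
    - [-0.01,0,0]
    - [-0.015,0,0]
    - [-0.02,0,0]
    - [-0.025,0,0]
    - [-0.03,0,0]
    - [-0.035,0,0]
    - [-0.04,0,0]
    - [-0.045,0,0]
    - [-0.05,0,0]
  twist:
    - [0,0,0]
    - [0,0,0]
    - [0,0,0]
    - [0,0,0]
    - [0,0,0]
    - [0,0,0]
    - [0,0,0]
    - [0,0,0]
    - [0,0,0]
    - [0,0,0]

```text
time: 11.6
tool_pos: [0.5179, 0.01, 0.1341]
tool_rot: [2.182, 2.258, 0.005]
contact_force: [-0.5, 8.1, 19.8]
finger_gap: 0.0001
finger_force: 9.8
```

Moved 41.5 mm so far; free-sliding drag is about 8 N. Next I'll go on in small increments until the stop shows in the force.

>>> step_arm:
  offset:
    - [-0.002,0,0]
    - [-0.004,0,0]
    - [-0.006,0,0]
    - [-0.008,0,0]
    - [-0.01,0,0]
    - [-0.012,0,0]
    - [-0.014,0,0]
    - [-0.016,0,0]
    - [-0.016,0,0]
    - [-0.016,0,0]
  twist:
    - [0,0,0]
    - [0,0,0]
    - [0,0,0]
    - [0,0,0]
    - [0,0,0]
    - [0,0,0]
    - [0,0,0]
    - [0,0,0]
    - [0,0,0]
    - [0,0,0]

```text
time: 12.85
tool_pos: [0.518, 0.0051, 0.1341]
tool_rot: [2.181, 2.258, 0.004]
contact_force: [-1.1, 6.2, 19.5]
finger_gap: 0.0005
finger_force: 9.7
```

>>> step_arm:
  offset:
    - [-0.001,0,0]
    - [-0.002,0,0]
    - [-0.003,0,0]
    - [-0.004,0,0]
    - [-0.005,0,0]
    - [-0.006,0,0]
    - [-0.007,0,0]
    - [-0.008,0,0]
    - [-0.008,0,0]
    - [-0.008,0,0]
  twist:
    - [0,0,0]
    - [0,0,0]
    - [0,0,0]
    - [0,0,0]
    - [0,0,0]
    - [0,0,0]
    - [0,0,0]
    - [0,0,0]
    - [0,0,0]
    - [0,0,0]

```text
time: 14.1
tool_pos: [0.5179, 0.004, 0.134]
tool_rot: [-2.183, -2.26, -0.007]
contact_force: [-1.8, 21.4, 22.1]
finger_gap: 0.0
finger_force: 11.1
```

The drag jumped from 6 N to 21 N at 47.5 mm, exactly the measured gap, so this is the end stop. A slight extra nudge, then straight up.

>>> step_arm:
  offset:
    - [-0.001,0,0]
    - [-0.0015,0,0]
    - [-0.0015,0,0]
    - [-0.0015,0,0]
    - [-0.0015,0,0]
    - [-0.0015,0,0]
    - [-0.0015,0,0]
    - [-0.0015,0,0]
    - [-0.0015,0,0]
    - [-0.0015,0,0]
  twist:
    - [0,0,0]
    - [0,0,0]
    - [0,0,0]
    - [0,0,0]
    - [0,0,0]
    - [0,0,0]
    - [0,0,0]
    - [0,0,0]
    - [0,0,0]
    - [0,0,0]

```text
time: 15.35
tool_pos: [0.5179, 0.0039, 0.1341]
tool_rot: [-2.182, -2.259, -0.008]
contact_force: [-2.1, 24.4, 23.1]
finger_gap: -0.0003
finger_force: 11.4
```

>>> step_arm:
  offset:
    - [0.001,0,-0.001]
    - [0.0015,0,-0.002]
    - [0.002,0,-0.004]
    - [0.002,0,-0.01]
    - [0.002,0,-0.03]
    - [0.002,0,-0.06]
    - [0.002,0,-0.1]
    - [0.002,0,-0.15]
    - [0.002,0,-0.22]
    - [0.002,0,-0.3]
  twist:
    - [0,0,0]
    - [0,0,0]
    - [0,0,0]
    - [0,0,0]
    - [0,0,0]
    - [0,0,0]
    - [0,0,0]
    - [0,0,0]
    - [0,0,0]
    - [0,0,0]

```text
time: 16.6
tool_pos: [0.517, 0.0025, 0.2239]
tool_rot: [2.183, 2.259, 0.0]
contact_force: [-0.1, 0.1, 0.0]
finger_gap: 0.0001
finger_force: 0.0
```

>>> step_arm:
  offset:
    - [0.05,0,-0.1]
    - [0.1,0,-0.15]
    - [0.2,0,-0.2]
    - [0.3,0,-0.2]
    - [0.4,0,-0.2]
    - [0.5,0,-0.2]
    - [0.6,0,-0.2]
    - [0.7,0,-0.2]
    - [0.8,0,-0.2]
    - [0.8,0,-0.2]
  twist:
    - [0,0,0]
    - [0,0,0]
    - [0,0,0]
    - [0,0,0]
    - [0,0,0]
    - [0,0,0]
    - [0,0,0]
    - [0,0,0]
    - [0,0,0]
    - [0,0,0]

```text
time: 17.85
tool_pos: [0.5083, 0.2443, 0.2821]
tool_rot: [-2.18, -2.262, 0.001]
contact_force: [0.0, -1.1, -0.2]
finger_gap: -0.0003
finger_force: 0.0
```

```bash
python3 - <<'E'
from h import *
n="top"
im,k=pad(n,(380,265,440,350));ys,xs=np.nonzero(k);p=ray(n,(xs.mean(),ys.mean()),.0615)
print(k.sum(),p,"moved",(p-[.5153,.0498,.0615]))
a=env.read_camera("scene")
f=lambda i:cv2.resize(i,(395,400),interpolation=cv2.INTER_CUBIC)
cv2.imwrite("pics/c3.png",np.hstack([f(a[140:260,170:350]),f(im[235:380,320:560])])[...,::-1])
E
```

```text
859 [0.51798656 0.0029664  0.0615    ] moved [ 0.00268656 -0.0468336   0.        ]
```

View pics/c3.png

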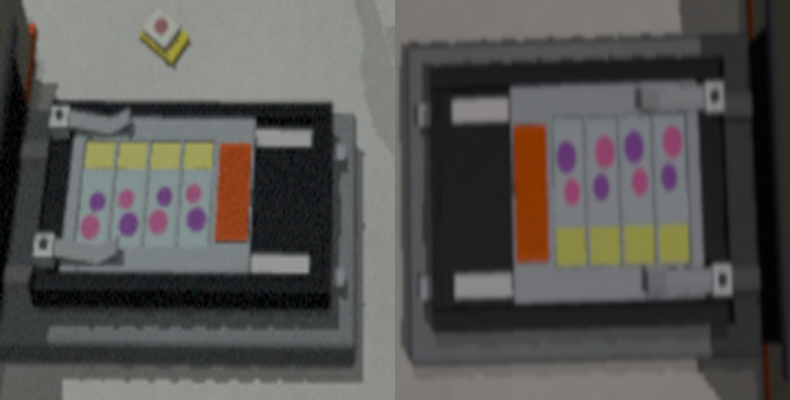

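Both views show the carrier seated against the stop (top view, edge at about x=700) under both springs. It moved 47 mm, and the tissue block is still in place. The arm is clear.

```bash
python3 -c "
from rig import env
print(env.sign_off())"
```

```text
the job is handed in; nothing more can be done
None
```

The carrier was pressed at about 20 N and slid 47 mm under both springs until the force jumped at the end stop; the arm was then lifted clear and the job handed in at about 18 s.

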